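Chase the lamp foot's thread to depth with a tap

TASK

Set the tap wrench standing on the coaster fully down onto the square of the thread tap in the lamp foot, then work the tap clockwise down to its depth: half a turn forward, a quarter turn back, half forward, a quarter back, and then forward until the tap's collar sits fully home on the boss. Feel for the collar coming home and do not force it, or the tap breaks; let go of the wrench, leaving it standing on the tap, and leave the other things alone.

Things in the scene. Friction and masses are not known exactly. Their poses are not given: they have to be found in the camera images.
- wrench: Dark steel tap wrench, loose, about 250 g, at first standing upright on the coaster. Origin: centre of its underside, z up. A 30 mm square block 40 mm high, with a square socket in its underside (15.5 mm wide, 26 mm deep); a thin cross bar along x, 154 mm long, axis 33 mm up, 14 mm end balls; on top a square grip head. All flats are square to x and y.
- wrench_head (a point): Centre of the wrench's 26 x 26 mm square grip head, which runs from 40 to 80 mm above the wrench's underside; this point is 60 mm up. Axes as the wrench's. Grip here, above the cross bar; either pair of flats will do, so the hand may re-grip every quarter turn.
- tap: Steel thread tap standing started in the boss. Turns about its vertical axis and goes down 3 mm a turn, clockwise from above. Origin on its axis at the underside of its collar (40 mm across, 8 mm thick), z up, x and y square to the drive's flats. At the start the collar is 2.3 to 3.0 mm off the boss: home after 0.78 to 0.99 turn; the flats' direction tells nothing of it.
- tap_drive (a point): Top of the tap's square drive: 14.5 mm wide, 18 mm tall from the collar's upper face up to this point, 26 mm above the tap's origin; a 7 mm blunt square pyramid point stands on it. The wrench is fully down when its underside rests on the collar's upper face, 8 mm above the tap's origin. The socket has some degrees of turning play on the square at each reversal.
- boss_face (a point): Centre of the boss's upper face, 45 mm above the desk; the collar comes home on it. Turning the tap takes about 0.12 N m; home is a hard stop where the torque rises at once. The tap breaks if the contact forces of the wrench on it add up to more than 60 N: about 0.5 N m of turning torque, or pressing down too hard.
- foot: Aluminium lamp foot, bolted to the desk: a plate 110 x 110 x 10 mm with four bolt heads and a round boss 54 mm across, 45 mm high. Origin at the centre of the plate's underside, z up, below the tap's axis.
- coaster: Square wooden coaster, 100 x 100 x 8 mm, fixed to the desk. Origin at the centre of its underside.
- stapler: Steel stapler lying on the desk, 137 x 36 x 50 mm, leave alone. Origin at the centre of its underside, x along its length.
- bowl: White ceramic bowl of paper clips, 104 mm across, 42 mm high, leave alone. Origin at the centre of its underside.
- marker: Blue marker lying on the desk, 135 mm long, 18 mm thick, leave alone. Origin on its underside near the middle, x along its length.
There are look-alikes about, which are no part of the job. What is shaped like the foot but blue is not meant. What is shaped like the wrench but blue is not meant.

How it is judged:
By the outcome, as a careful person would: the job done as asked, in the order asked, and still so for the second after the job is handed in, with the robot touching nothing.
It also fails if it takes over 72 s, if anything falls off the work surface, if the arm or the gripper's body presses on something with over 40 N, if the wrist force passes 120 N, or if a joint passes its speed limit or range.

ROBOT

A 6-joint arm with a two-finger parallel gripper is mounted at the origin on the work surface. World frame = base frame: x ahead of the robot, y to its left, z up, the work surface at z = 0. Lengths are in m, angles in degrees, forces in N, time in s.
With the tool pointing down it reaches from about 0.35 to 1 m from the base axis. Payload 7.1 kg.
Tool frame: the origin (TCP) lies midway between the tips of the shut fingers; the grasp point (between the pads) lies 19 mm behind it (r.grasp_offset is the distance from the TCP to the grasp point, in m); z points along the fingers, y is the line along which they close (so a half turn about z gives the same grasp; the last joint's range is limited). The gripper opens to 85 mm and grips with 20 to 120 N. Pads are 22 mm wide; open, the fingers measure 114 mm over their backs; the gripper's body (76 mm by 85 mm) begins 54 mm behind the grasp point. The pads swing forward as they close: fully open they stand 13 mm farther back than shut.
Start: joints at [65.718, 24.242, 93.386, -0, 62.372, -1.089], TCP at [0.246, 0.574, 0.231] pointing down, gripper open.
Joint ranges: [-172.04, 172.04], [-51.8, 120.97], [4.93, 147.93], [-75.15, 255.16], [6.16, 154.13], [-145.62, 145.62]. Speed limits (degrees/s): [136.94, 136.94, 172.46, 180, 180, 180].

INTERFACE

Orientations are given as [roll, pitch, yaw] about the fixed x, y, z axes, in that order (R = Rz(yaw) Ry(pitch) Rx(roll)).
In Python, from rig import r gives the robot as it stands.
- The arm moves only by the tool arm_command, never from a script. Its argument "increments" is a list of rows, each a list of 3 entries, a list of its own where there are three numbers: the opening, from 0 (shut) to 1 (fully open), then the shift along the tool's x, y, z in units of 30 mm (1.0 is 30 mm), then the turn, a rotation vector about the tool's x, y, z in units of 6 degrees (1.0 is 6 degrees). In form: [[gripper, [x, y, z], [ax, ay, az]], ...]. A call has exactly 8 rows; each row shifts and turns the commanded pose from where the row before left it, along the tool's axes as they then stand; what a row does not reach is not made up. A row lasts 1/12 s, in which the tool goes at most 41.7 mm and 7.16 degrees, less where a joint would pass 70% of its speed; a pose out of reach is approached as far as the arm can. A call is refused whole if a number of a shift passes 1 or a number of a turn 1, either way. A call with a gripper value outside its range is refused whole. The fingers move at their own pace and stop on an object; "squeeze" is the grip in N (left out, the last holds). Time passes only in rows, so rows that do not move let the fingers close, or fill a call up. It gives the time, the measured TCP pose, the force, the opening and the grip force at its end, in the units of the state.
- r.read_state(): the state, without advancing time (a new reading comes with each control period).
- r.read_camera(name): name is "scene" or "top" or "wrist"; returns (picture, depth): 480x640x3 uint8, red, green, blue; 480x640 float32, m along the optical axis (not along the pixel's ray), 0 where there is no reading.
- r.camera_params(name): a dict with "mtx" (3x3 intrinsics, pixels), "world_to_cam" (4x4, takes a point from world to camera coordinates). Camera axes: x right, y down, z forward; pixel columns grow to the right and rows downward; lengths in m; the calibration is good to about 2 mm. A picture is of the moment at which its call begins: read the wrist's pose just before it. camera_params takes no time and is no camera call; for the wrist camera it gives the pose at the moment of the call.
- r.finish_job(): hands the job in; it is judged then, once.
Trained networks look in the newest picture that a camera, given by its name, has taken for a name from the list of things; names that differ only in an ending like _2 or _b are one class to them, and where a whole thing is asked for, a point or a joint stands for the part that bears it (a point fixed in the world has none). Each returns a list of dicts, best first, with "confidence" (0 to 1); they miss things now and then, are a little off and sometimes report something else, mostly with a low value. They report only what shows in the picture. A call takes as long as a camera call. They do not tell look-alikes from the thing itself.
- r.search_frame(camera, target): "xyz" ([x, y, z] in m, in world coordinates, good to about 4 mm: the middle of the surface that is visible of it).
- r.tip_of(camera, target): "xyz" ([x, y, z] in m, in world coordinates, good to about 4 mm: a listed point, or the origin of a listed thing).
The state is a dict: "time": time; "qpos": joint angles; "joint_velocities": joint speeds; "tau": joint torques, N m; "position": TCP position; "eef_rot": TCP orientation; "force": force on the tool from outside, world axes, zero at the start; "ft_torque": the same for the moment, N m; "gripper_width": finger opening in m; "grip_force": force on a finger pad.
Only numpy, scipy, OpenCV 4.12 (cv2) and the standard library are available. Lean on these libraries where they do the work, as an engineer would, in place of code of your own. Each camera call takes 0.05 s, during which the arm holds its last target. There are 200 camera calls.

## Working session

There is one attempt and no reset: what is moved stays moved. The work goes in short steps, Python scripts to look and compute and a tool call to move; the robot and the scene stay as the last step left them, time stands still between calls to the robot, and variables do not carry over. Pictures are saved under pics/ and viewed, at most 10 in all, crops included, and the job is handed in when it is done.

Besides the shell and the picture viewer there is one more tool, called after "Call:" as name(argument=value, ...) on one line, values as JSON. arm_command: Moves the arm, as the interface text tells. Its arguments: {"type":"object","properties":{"increments":{"type":"array","items":{"type":"array"}},"squeeze":{"type":"number"}},"required":["increments"]}

```bash
mkdir -p pics; ls; python3 - <<'E'
from rig import r
import cv2,numpy as np
ims=[]
for c in ("top","scene"):
    p,d=r.read_camera(c); cv2.imwrite(f"pics/{c}0.png",p[:,:,::-1]); np.save(f"pics/{c}d.npy",d)
    for t in ("wrench_head","wrench","tap_drive","tap","foot","coaster"):
        for o in r.tip_of(c,t): print(c,t,np.round(o["xyz"],4),round(o["confidence"],2))
s=r.read_state(); print({k:np.round(v,3) for k,v in s.items()},r.grasp_offset)
E
```

```text
pics
top wrench_head [ 0.3092 -0.2484  0.0612] 0.71
top wrench [ 0.4866 -0.2457  0.0087] 0.91
top wrench [ 0.3057 -0.2503  0.0031] 0.84
top tap_drive [0.6003 0.1215 0.072 ] 0.82
top tap [ 0.5962  0.1264 -0.0008] 0.74
top tap [0.6    0.1236 0.0437] 0.71
top foot [0.7828 0.1077 0.0047] 0.75
top foot [0.5982 0.1267 0.0017] 0.74
top coaster [ 0.491  -0.2552 -0.0016] 0.56
top coaster [ 0.4874 -0.2466  0.0719] 0.37
scene wrench_head [ 0.4851 -0.2421  0.0694] 0.87
scene wrench_head [ 0.3087 -0.2493  0.0605] 0.56
scene wrench [ 0.4874 -0.247   0.0075] 0.91
scene wrench [ 3.056e-01 -2.513e-01 -3.000e-04] 0.67
scene wrench [ 7.080e-01  2.693e-01 -7.000e-04] 0.26
scene tap_drive [0.5974 0.1212 0.0715] 0.66
scene tap [0.6    0.1245 0.0456] 0.77
scene foot [0.6012 0.1268 0.0009] 0.91
scene foot [ 0.7842  0.1099 -0.0012] 0.72
scene coaster [ 4.911e-01 -2.511e-01  2.000e-04] 0.72
{'time': np.float64(0.7), 'qpos': array([ 6.5719e+01,  2.4241e+01,  9.3388e+01, -2.0000e-03,  6.2371e+01,
       -1.0890e+00]), 'joint_velocities': array([ 0.094, -0.059,  0.093, -0.053,  0.011, -0.062]), 'tau': array([ 2.0000e-03, -5.5719e+01, -2.8210e+01, -0.0000e+00,  1.0000e-03,
       -0.0000e+00]), 'position': array([0.246, 0.574, 0.231]), 'eef_rot': array([-1.80000e+02,  2.00000e-03,  1.56809e+02]), 'force': array([ 0.038, -0.63 ,  0.289]), 'ft_torque': array([-0.003,  0.002,  0.039]), 'grip_force': np.float64(0.0), 'gripper_width': np.float64(0.086)} 0.0187
```

View pics/top0.png

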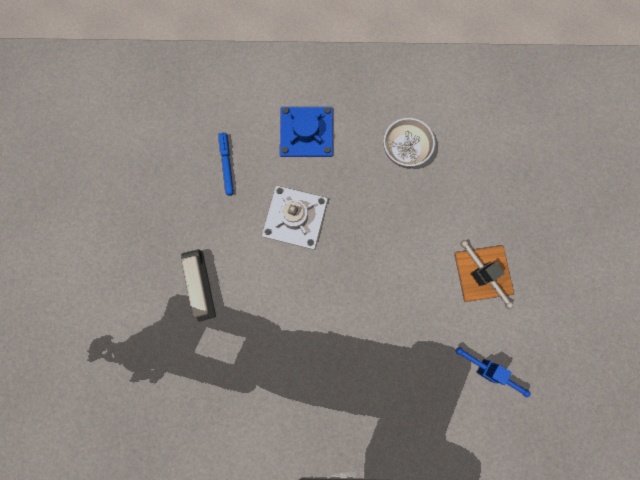

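View pics/scene0.png

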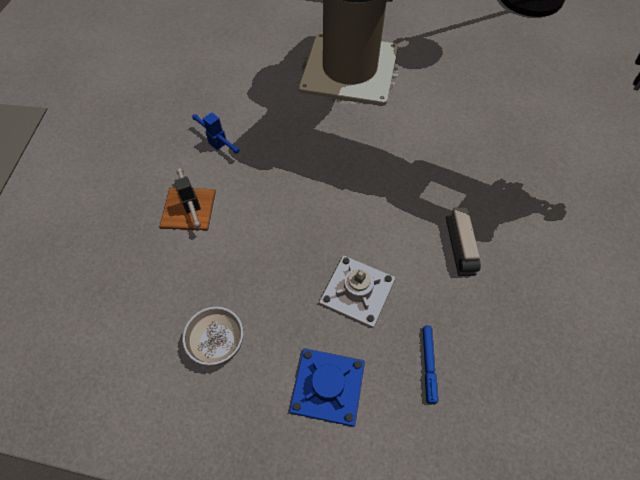

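The steel wrench on the coaster is at about (488,272) in the top view. The blue look-alike at (494,372) is not meant. The grey foot with the tap is at (295,213), and the blue look-alike foot is at (306,130). The wrench and foot meant are the dark steel one on the coaster and the aluminium one with the tap. I'll confirm this in a crop and measure the yaw.

```bash
cat > h.py <<'E'
from rig import r
import numpy as np, cv2
def cloud(c,d,P=None):
    P=P or r.camera_params(c); K=np.array(P["mtx"]); T=np.linalg.inv(np.array(P["world_to_cam"]))
    v,u=np.mgrid[:480,:640]
    X=np.stack([(u-K[0,2])/K[0,0]*d,(v-K[1,2])/K[1,1]*d,d,np.ones_like(d)],-1)
    return (X@T.T)[...,:3]
def project(P,p):
    c=np.array(P["world_to_cam"])@np.append(p,1); q=np.array(P["mtx"])@c[:3]; return q[:2]/q[2]
def plan(xyz,yaw):
    "tool shift in units of 30mm (before turn), turn units of 6deg, tool down"
    s=r.read_state(); y0=s["eef_rot"][2]; a=np.radians(y0)
    d=np.array(xyz)-s["position"]; 
    t=np.array([d@[np.cos(a),np.sin(a),0],d@[np.sin(a),-np.cos(a),0],-d[2]])/.03
    print("t",round(float(s["time"]),2),"pos",np.round(s["position"],4),"rpy",np.round(s["eef_rot"],2),"shift",np.round(t,3),"turn",round((y0-yaw)/6,3), "q6",round(s["qpos"][5],1))
E
python3 - <<'E'
from h import *
t=cv2.imread("pics/top0.png"); 
c=np.hstack([cv2.resize(t[90:260,250:350],None,fx=3,fy=3),cv2.resize(t[230:400,440:540],None,fx=3,fy=3)])
cv2.imwrite("pics/crop1.png",c)
d=np.load("pics/topd.npy"); W=cloud("top",d)
m=(abs(W[...,0]-.487)<.1)&(abs(W[...,1]+.246)<.1)&(W[...,2]>.03)
m2=m&(W[...,2]<.056)&(np.hypot(W[...,0]-.487,W[...,1]+.246)>.03)&(np.hypot(W[...,0]-.487,W[...,1]+.246)<.082)
p=W[m2][:,:2].astype(np.float32); print(len(p),cv2.fitLine(p,cv2.DIST_HUBER,0,.01,.01).ravel())
l=cv2.fitLine(p,cv2.DIST_HUBER,0,.01,.01).ravel(); print("yaw",np.degrees(np.arctan2(l[1],l[0])), p.min(0),p.max(0))
h=W[m&(W[...,2]>.08)]; print("head",len(h),h.mean(0),h.min(0),h.max(0))
plan([.54,.124,.26],156.8)
P=r.camera_params("wrist"); T=np.linalg.inv(P["world_to_cam"]); print(np.round(T,3))
E
```

```text
286 [ 0.8261154   0.56350094  0.46468282 -0.25859177]
yaw 34.298256 [ 0.4218029 -0.2907196] [ 0.54999804 -0.1989406 ]
head 227 [ 0.48596689 -0.24396366  0.08689343] [ 0.46961567 -0.26218111  0.08032402] [ 0.50266047 -0.22829575  0.09156045]
t 0.7 pos [0.2461 0.5745 0.2313] rpy [-180.      0.    156.81] shift [-14.918  -9.945  -0.956] turn 0.001 q6 -1.1
[[ 0.394  0.886  0.246  0.185]
 [ 0.919 -0.38  -0.105  0.601]
 [ 0.001  0.267 -0.964  0.373]
 [ 0.     0.     0.     1.   ]]
```

View pics/crop1.png

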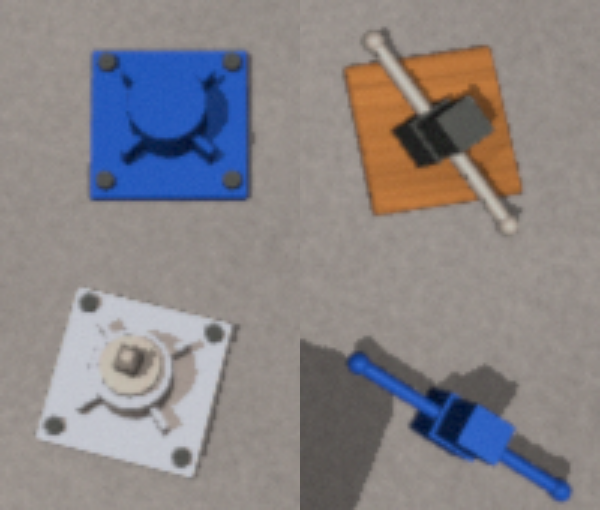

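Crop confirmed: the steel wrench is at crop (445,130) on the coaster, and the grey foot with the tap is at (135,360). I'll look at the tap from above first.

Call:
arm_command(increments=[[1, [-0.7, -0.38, 0.03], [0, 0, 0]], [1, [-0.7, -0.38, 0.03], [0, 0, 0]], [1, [-0.7, -0.38, 0.03], [0, 0, 0]], [1, [-0.7, -0.38, 0.03], [0, 0, 0]], [1, [-0.7, -0.38, 0.03], [0, 0, 0]], [1, [-0.7, -0.38, 0.03], [0, 0, 0]], [1, [-0.7, -0.38, 0.03], [0, 0, 0]], [1, [-0.7, -0.38, 0.03], [0, 0, 0]]])

```text
time: 1.37
position: [0.3652, 0.4235, 0.2242]
eef_rot: [180.0, 0.0, 156.8]
force: [-0.5, 0.8, 0.1]
gripper_width: 0.0852
grip_force: 0.0
```

Call:
arm_command(increments=[[1, [-0.7, -0.38, 0.03], [0, 0, 0]], [1, [-0.7, -0.38, 0.03], [0, 0, 0]], [1, [-0.7, -0.38, 0.03], [0, 0, 0]], [1, [-0.7, -0.38, 0.03], [0, 0, 0]], [1, [-0.7, -0.38, 0.03], [0, 0, 0]], [1, [-0.7, -0.38, 0.03], [0, 0, 0]], [1, [-0.7, -0.38, 0.03], [0, 0, 0]], [1, [-0.7, -0.38, 0.03], [0, 0, 0]]])

```text
time: 2.03
position: [0.4838, 0.2735, 0.217]
eef_rot: [180.0, 0.0, 156.8]
force: [1.3, 1.1, 0.3]
gripper_width: 0.0856
grip_force: 0.0
```

Call:
arm_command(increments=[[1, [-0.7, -0.38, 0.03], [0, 0, 0]], [1, [-0.7, -0.38, 0.03], [0, 0, 0]], [1, [-0.7, -0.38, 0.03], [0, 0, 0]], [1, [-0.7, -0.38, 0.03], [0, 0, 0]], [1, [-0.7, -0.38, 0.03], [0, 0, 0]], [1, [-0.7, -0.38, 0.03], [0, 0, 0]], [1, [-0.7, -0.38, 0.03], [0, 0, 0]], [1, [0, 0, 0], [0, 0, 0]]])

```text
time: 2.7
position: [0.5892, 0.1404, 0.2107]
eef_rot: [180.0, 0.1, 156.7]
force: [-0.4, 0.4, 0.0]
gripper_width: 0.0856
grip_force: 0.0
```

```bash
python3 - <<'E'
from h import *
P=r.camera_params("wrist"); p,d=r.read_camera("wrist"); 
np.save("pics/w1d.npy",d); cv2.imwrite("pics/w1.png",p[:,:,::-1])
for t in ("tap_drive","tap","boss_face","foot"):
    for o in r.tip_of("wrist",t): print(t,np.round(o["xyz"],4),round(o["confidence"],2))
W=cloud("wrist",d,P); np.save("pics/w1W.npy",W)
n=(abs(W[...,0]-.6)<.03)&(abs(W[...,1]-.123)<.03)
for a,b in((.05,.062),(.068,.084),(.079,.084)):
    m=n&(W[...,2]>a)&(W[...,2]<b); q=W[m]; print(a,len(q),q.mean(0),q.min(0),q.max(0), np.median(q[:,2]))
    if a>.06: print(cv2.minAreaRect((q[:,:2]*1000).astype(np.float32)))
u=project(P,[.6,.123,.075]).astype(int); print(u)
c=p[max(u[1]-70,0):u[1]+70,u[0]-90:u[0]+90,::-1]; cv2.imwrite("pics/w1c.png",cv2.resize(c,None,fx=4,fy=4,interpolation=cv2.INTER_CUBIC))
plan([.6,.123,.21],156.8)
E
```

```text
tap_drive [0.597  0.1273 0.0741] 0.84
tap [0.6017 0.13   0.0474] 0.67
boss_face [0.7854 0.1077 0.0425] 0.76
foot [0.5976 0.1294 0.0007] 0.96
foot [0.7815 0.1039 0.0014] 0.93
0.05 1448 [0.59924289 0.12591114 0.05495542] [0.58115314 0.10533663 0.05005479] [0.62063628 0.14482996 0.06176558] 0.054949092481990314
0.068 389 [0.59965095 0.1257172  0.0764451 ] [0.59178787 0.11621245 0.06811479] [0.61030809 0.13358882 0.08168479] 0.07651540534494577
((600.85400390625, 124.92076110839844), (14.486026763916016, 14.318899154663086), 66.42924499511719)
0.079 108 [0.60095331 0.12497283 0.07999516] [0.59659845 0.12035705 0.07900242] [0.60613575 0.13057467 0.08168479] 0.07999965491592168
((601.00537109375, 125.14417266845703), (8.142049789428711, 8.707642555236816), 66.43632507324219)
[305 245]
t 2.95 pos [0.5862 0.1439 0.2106] rpy [-1.7999e+02 -3.0000e-02  1.5685e+02] shift [-0.697 -0.46   0.02 ] turn 0.008 q6 -54.2
```

View pics/w1c.png

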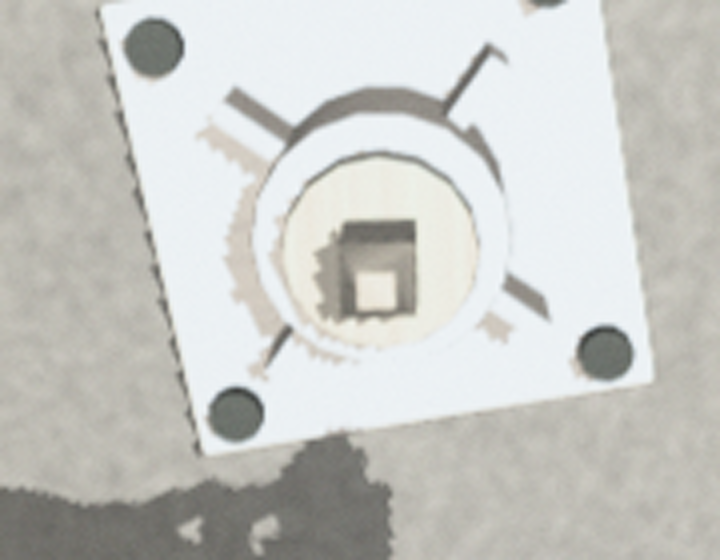

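The crop shows the tap's square at about (378,290), nearly in line with the tool's axes. The drive yaw is therefore about 66.5° mod 90, and the tap axis is at about (0.601, 0.125). Next I'll move to the wrench for a close look.

Call:
arm_command(increments=[[1, [-0.13, -0.83, 0], [0, 0, 0]], [1, [-0.13, -0.83, 0], [0, 0, 0]], [1, [-0.13, -0.83, 0], [0, 0, 0]], [1, [-0.13, -0.83, 0], [0, 0, 0]], [1, [-0.13, -0.83, 0], [0, 0, 0]], [1, [-0.13, -0.83, 0], [0, 0, 0]], [1, [-0.13, -0.83, 0], [0, 0, 0]], [1, [-0.13, -0.83, 0], [0, 0, 0]]])

```text
time: 3.62
position: [0.5364, -0.0522, 0.2109]
eef_rot: [180.0, 0.0, 156.9]
force: [-0.4, 0.0, 0.7]
gripper_width: 0.0854
grip_force: 0.0
```

Call:
arm_command(increments=[[1, [-0.13, -0.83, 0], [0, 0, 0]], [1, [-0.13, -0.83, 0], [0, 0, 0]], [1, [-0.13, -0.83, 0], [0, 0, 0]], [1, [-0.13, -0.83, 0], [0, 0, 0]], [1, [-0.13, -0.83, 0], [0, 0, 0]], [1, [-0.13, -0.83, 0], [0, 0, 0]], [1, [-0.13, -0.83, 0], [0, 0, 0]], [1, [-0.13, -0.83, 0], [0, 0, 0]]])

```text
time: 4.28
position: [0.487, -0.2476, 0.2109]
eef_rot: [180.0, 0.0, 156.9]
force: [-0.1, 0.3, -0.7]
gripper_width: 0.0857
grip_force: 0.0
```

Call:
arm_command(increments=[[1, [0, 0, 0], [0, 0, 0.9]], [1, [0, 0, 0], [0, 0, 0.9]], [1, [0, 0, 0], [0, 0, 0.9]], [1, [0, 0, 0], [0, 0, 0.9]], [1, [0, 0, 0], [0, 0, 0.9]], [1, [0, 0, 0], [0, 0, 0.9]], [1, [0, 0, 0], [0, 0, 0]], [1, [0, 0, 0], [0, 0, 0]]])

```text
time: 4.95
position: [0.4874, -0.2467, 0.2108]
eef_rot: [180.0, 0.0, 124.6]
force: [-0.6, 0.5, 0.1]
gripper_width: 0.0859
grip_force: 0.0
```

```bash
python3 - <<'E'
from h import *
P=r.camera_params("wrist"); p,d=r.read_camera("wrist"); 
np.save("pics/w2d.npy",d); cv2.imwrite("pics/w2.png",p[:,:,::-1])
for t in ("wrench_head","wrench"):
    for o in r.tip_of("wrist",t): print(t,np.round(o["xyz"],4),round(o["confidence"],2))
W=cloud("wrist",d,P)
n=np.hypot(W[...,0]-.487,W[...,1]+.246)<.085
q=W[n&(W[...,2]>.085)&(W[...,2]<.1)]; print("top",len(q),np.median(q[:,2]),cv2.minAreaRect((q[:,:2]*1000).astype(np.float32)))
q=W[n&(W[...,2]>.036)&(W[...,2]<.05)&(np.hypot(W[...,0]-.487,W[...,1]+.246)>.03)]; 
l=cv2.fitLine(q[:,:2].astype(np.float32),cv2.DIST_HUBER,0,.01,.01).ravel(); print("bar",len(q),l,np.degrees(np.arctan2(l[1],l[0])),q.max(0),q.min(0))
plan([.487,-.246,.0],124.3)
E
```

```text
wrench_head [ 0.4897 -0.2395  0.0708] 0.93
wrench_head [ 0.3015 -0.2477  0.0585] 0.82
wrench [ 0.4855 -0.2469  0.0076] 0.97
wrench [ 0.3035 -0.2522  0.0006] 0.89
top 1322 0.08748627284180857 ((488.0174255371094, -245.2187042236328), (25.742341995239258, 26.5694522857666), 34.00242233276367)
bar 1445 [ 0.8254175   0.5645227   0.4874061  -0.24478859] 34.369152 [ 0.55205954 -0.19899947  0.0485838 ] [ 0.42373351 -0.29143944  0.03828425]
t 5.1 pos [ 0.4873 -0.2471  0.2107] rpy [180.     0.   124.56] shift [0.038 0.012 7.023] turn 0.043 q6 -62.7
```

View pics/w2.png

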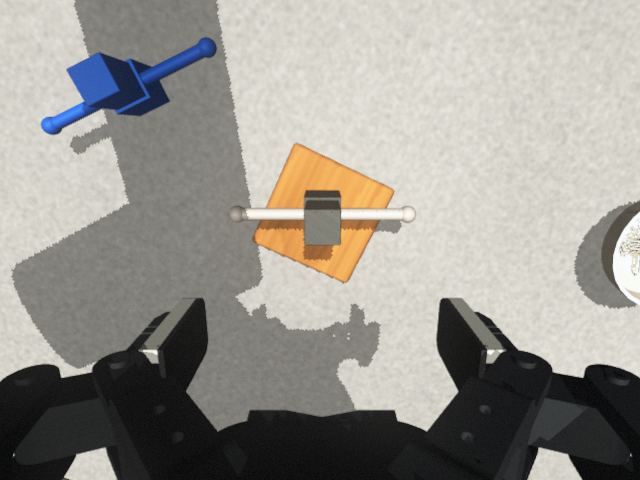

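The dark steel wrench stands at pixel (322,215), in line with the tool. I'll descend and grip.

Call:
arm_command(increments=[[1, [0.04, 0.05, 0.66], [0, 0, 0.04]], [1, [0, 0, 0.9], [0, 0, 0]], [1, [0, 0, 0.9], [0, 0, 0]], [1, [0, 0, 0.9], [0, 0, 0]], [1, [0, 0, 0.9], [0, 0, 0]], [1, [0, 0, 0.7], [0, 0, 0]], [1, [0, 0, 0.4], [0, 0, 0]], [1, [0, 0, 0], [0, 0, 0]]])

```text
time: 5.77
position: [0.4863, -0.2448, 0.0475]
eef_rot: [-179.9, -0.2, 124.2]
force: [-0.4, 0.4, 0.6]
gripper_width: 0.0854
grip_force: 0.0
```

Call:
arm_command(increments=[[0, [0, 0, 0], [0, 0, 0]], [0, [0, 0, 0], [0, 0, 0]], [0, [0, 0, 0], [0, 0, 0]], [0, [0, 0, 0], [0, 0, 0]], [0, [0, 0, 0], [0, 0, 0]], [0, [0, 0, 0], [0, 0, 0]], [0, [0, 0, 0], [0, 0, 0]], [0, [0, 0, 0], [0, 0, 0]]], squeeze=70)

```text
time: 6.43
position: [0.4885, -0.2461, 0.0509]
eef_rot: [180.0, 0.1, 124.2]
force: [-0.6, 0.6, 6.5]
gripper_width: 0.025
grip_force: 68.4
```

Call:
arm_command(increments=[[0, [0, 0, 0], [0, 0, 0]], [0, [0, 0, 0], [0, 0, 0]], [0, [0, 0, 0], [0, 0, 0]], [0, [0, 0, -0.2], [0, 0, 0]], [0, [0, 0, -0.6], [0, 0, 0]], [0, [0, 0, -0.9], [0, 0, 0]], [0, [0, 0, -0.9], [0, 0, 0]], [0, [0, 0, -0.9], [0, 0, 0]]])

```text
time: 7.1
position: [0.4872, -0.2453, 0.1558]
eef_rot: [-180.0, -0.1, 124.2]
force: [0.0, -0.4, -2.5]
gripper_width: 0.0251
grip_force: 69.0
```

```bash
python3 - <<'E'
from h import *
plan([.601,.125,.16],156.5)
E
```

```text
t 7.1 pos [ 0.4872 -0.2453  0.1558] rpy [-1.7996e+02 -7.0000e-02  1.2417e+02] shift [ 8.082 10.073 -0.14 ] turn -5.388 q6 -62.1
```

Call:
arm_command(increments=[[0, [0.3, 0.35, -0.02], [0, 0, 0]], [0, [0.5, 0.63, -0.02], [0, 0, 0]], [0, [0.52, 0.65, -0.02], [0, 0, 0]], [0, [0.52, 0.65, -0.02], [0, 0, 0]], [0, [0.52, 0.65, -0.02], [0, 0, 0]], [0, [0.52, 0.65, -0.02], [0, 0, 0]], [0, [0.52, 0.65, -0.02], [0, 0, 0]], [0, [0.52, 0.65, 0], [0, 0, 0]]])

```text
time: 7.77
position: [0.5424, -0.0643, 0.1583]
eef_rot: [-179.9, -0.1, 124.2]
force: [0.7, 0.5, -2.3]
gripper_width: 0.0254
grip_force: 69.0
```

Call:
arm_command(increments=[[0, [0.52, 0.65, 0], [0, 0, 0]], [0, [0.52, 0.65, 0], [0, 0, 0]], [0, [0.52, 0.65, 0], [0, 0, 0]], [0, [0.52, 0.65, 0], [0, 0, 0]], [0, [0.52, 0.65, 0], [0, 0, 0]], [0, [0.52, 0.65, 0], [0, 0, 0]], [0, [0.52, 0.65, 0], [0, 0, 0]], [0, [0.52, 0.65, 0], [0, 0, 0]]])

```text
time: 8.43
position: [0.601, 0.1264, 0.158]
eef_rot: [-179.9, -0.0, 124.2]
force: [0.1, 0.1, -2.8]
gripper_width: 0.0257
grip_force: 69.0
```

Call:
arm_command(increments=[[0, [0, 0, 0], [0, 0, -0.9]], [0, [0, 0, 0], [0, 0, -0.9]], [0, [0, 0, 0], [0, 0, -0.9]], [0, [0, 0, 0], [0, 0, -0.9]], [0, [0, 0, 0], [0, 0, -0.9]], [0, [0, 0, 0], [0, 0, -0.89]], [0, [0, 0, 0], [0, 0, 0]], [0, [0, 0, 0], [0, 0, 0]]])

```text
time: 9.1
position: [0.6011, 0.125, 0.1582]
eef_rot: [-180.0, -0.1, 156.4]
force: [1.1, 0.1, -2.5]
gripper_width: 0.0253
grip_force: 69.3
```

```bash
python3 - <<'E'
from h import *
p,d=r.read_camera("wrist"); cv2.imwrite("pics/w3.png",p[:,:,::-1])
for t in ("tap_drive","wrench","wrench_head"):
    for o in r.tip_of("wrist",t): print(t,np.round(o["xyz"],4),round(o["confidence"],2))
plan([.6018,.1246,.125],156.5); print(r.read_state()["ft_torque"],r.read_state()["force"])
E
```

```text
tap_drive [0.5978 0.1259 0.0745] 0.94
wrench [0.5982 0.1252 0.1142] 0.56
wrench_head [0.5999 0.1267 0.177 ] 0.78
wrench_head [ 0.7503 -0.1017  0.0013] 0.64
t 9.3 pos [0.6017 0.1248 0.1588] rpy [-1.7999e+02 -2.0000e-02  1.5642e+02] shift [-0.006 -0.004  1.127] turn -0.014 q6 -55.8
[ 0.00496465  0.03825305 -0.02416245] [-0.54810811  0.18913459 -2.22569579]
```

View pics/w3.png

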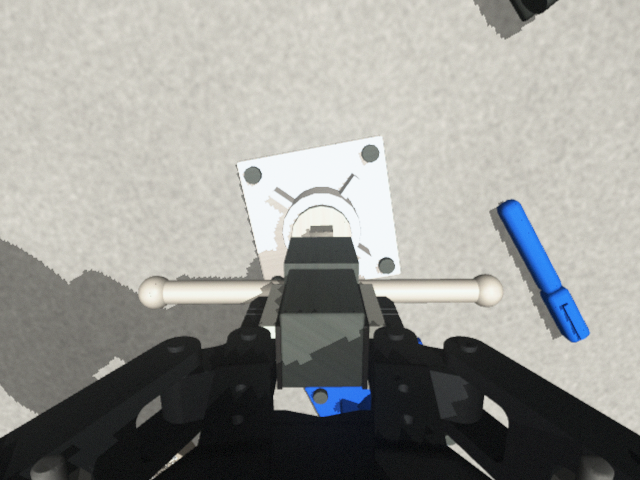

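The wrench hangs straight at column 320, with the tap's square right below it at (320,230). Descending.

Call:
arm_command(increments=[[0, [0, 0, 0.2], [0, 0, 0]], [0, [0, 0, 0.2], [0, 0, 0]], [0, [0, 0, 0.2], [0, 0, 0]], [0, [0, 0, 0.2], [0, 0, 0]], [0, [0, 0, 0.2], [0, 0, 0]], [0, [0, 0, 0.1], [0, 0, 0]], [0, [0, 0, 0.1], [0, 0, 0]], [0, [0, 0, 0], [0, 0, 0]]])

```text
time: 9.97
position: [0.6015, 0.1246, 0.1222]
eef_rot: [-180.0, -0.1, 156.5]
force: [0.4, -0.4, -1.5]
gripper_width: 0.0255
grip_force: 69.3
```

Call:
arm_command(increments=[[0, [0, 0, 0.05], [0, 0, 0]], [0, [0, 0, 0.05], [0, 0, 0]], [0, [0, 0, 0.05], [0, 0, 0]], [0, [0, 0, 0.05], [0, 0, 0]], [0, [0, 0, 0.05], [0, 0, 0]], [0, [0, 0, 0], [0, 0, 0]], [0, [0, 0, 0], [0, 0, 0]], [0, [0, 0, 0], [0, 0, 0]]])

```text
time: 10.63
position: [0.602, 0.1247, 0.1156]
eef_rot: [180.0, 0.0, 156.5]
force: [0.2, -0.2, -2.5]
gripper_width: 0.0251
grip_force: 69.3
```

```bash
python3 - <<'E'
from h import *
plan([.6018,.1246,.0985],156.5); print(r.read_state()["ft_torque"],r.read_state()["force"])
E
```

```text
t 10.63 pos [0.602  0.1247 0.1156] rpy [1.8000e+02 1.0000e-02 1.5651e+02] shift [ 0.004 -0.006  0.569] turn 0.001 q6 -55.9
[-0.01399754 -0.03082242  0.00925973] [ 0.17935275 -0.210113   -2.4758018 ]
```

Call:
arm_command(increments=[[0, [0, 0, 0.05], [0, 0, 0]], [0, [0, 0, 0.05], [0, 0, 0]], [0, [0, 0, 0.05], [0, 0, 0]], [0, [0, 0, 0.05], [0, 0, 0]], [0, [0, 0, 0], [0, 0, 0]], [0, [0, 0, 0], [0, 0, 0]], [0, [0, 0, 0], [0, 0, 0]], [0, [0, 0, 0], [0, 0, 0]]])

```text
time: 11.3
position: [0.602, 0.1247, 0.1096]
eef_rot: [180.0, 0.0, 156.5]
force: [-0.1, -0.3, -2.8]
gripper_width: 0.025
grip_force: 69.3
```

```bash
python3 - <<'E'
from h import *
plan([.6018,.1246,.0985],156.5); print(r.read_state()["ft_torque"],r.read_state()["force"])
E
```

```text
t 11.3 pos [0.602  0.1247 0.1096] rpy [180.     0.   156.51] shift [ 0.003 -0.006  0.369] turn 0.001 q6 -55.9
[0.02960669 0.00880866 0.0371353 ] [-0.05114547 -0.31036622 -2.83990141]
```

Already over the square with no contact. Continuing to the collar.

Call:
arm_command(increments=[[0, [0, 0, 0.05], [0, 0, 0]], [0, [0, 0, 0.05], [0, 0, 0]], [0, [0, 0, 0.05], [0, 0, 0]], [0, [0, 0, 0.05], [0, 0, 0]], [0, [0, 0, 0.05], [0, 0, 0]], [0, [0, 0, 0], [0, 0, 0]], [0, [0, 0, 0], [0, 0, 0]], [0, [0, 0, 0], [0, 0, 0]]])

```text
time: 11.97
position: [0.6019, 0.1247, 0.102]
eef_rot: [180.0, 0.0, 156.5]
force: [-0.6, 0.2, -2.8]
gripper_width: 0.0253
grip_force: 69.3
```

Call:
arm_command(increments=[[0, [0, 0, 0.03], [0, 0, 0]], [0, [0, 0, 0.03], [0, 0, 0]], [0, [0, 0, 0], [0, 0, 0]], [0, [0, 0, 0], [0, 0, 0]], [0, [0, 0, 0], [0, 0, 0]], [0, [0, 0, 0], [0, 0, 0]], [0, [0, 0, 0], [0, 0, 0]], [0, [0, 0, 0], [0, 0, 0]]])

```text
time: 12.63
position: [0.6019, 0.1247, 0.1003]
eef_rot: [180.0, 0.0, 156.5]
force: [-0.0, -1.1, -1.5]
gripper_width: 0.0253
grip_force: 69.3
```

```bash
python3 - <<'E'
from h import *
plan([.6018,.1246,.0985],156.5); print(r.read_state()["ft_torque"],r.read_state()["force"])
E
```

```text
t 12.63 pos [0.6019 0.1247 0.1003] rpy [180.     0.   156.51] shift [ 0.002 -0.006  0.059] turn 0.002 q6 -55.9
[0.01905023 0.00748075 0.00693299] [-0.01106477 -1.08535987 -1.51416913]
```

Call:
arm_command(increments=[[0, [0, 0, 0.02], [0, 0, 0]], [0, [0, 0, 0.02], [0, 0, 0]], [0, [0, 0, 0], [0, 0, 0]], [0, [0, 0, 0], [0, 0, 0]], [0, [0, 0, 0], [0, 0, 0]], [0, [0, 0, 0], [0, 0, 0]], [0, [0, 0, 0], [0, 0, 0]], [0, [0, 0, 0], [0, 0, 0]]])

```text
time: 13.3
position: [0.6019, 0.1247, 0.099]
eef_rot: [-180.0, 0.0, 156.5]
force: [-0.6, 0.1, -1.9]
gripper_width: 0.0251
grip_force: 69.3
```

Call:
arm_command(increments=[[0, [0, 0, 0.015], [0, 0, 0]], [0, [0, 0, 0], [0, 0, 0]], [0, [0, 0, 0], [0, 0, 0]], [0, [0, 0, 0], [0, 0, 0]], [0, [0, 0, 0], [0, 0, 0]], [0, [0, 0, 0], [0, 0, 0]], [0, [0, 0, 0], [0, 0, 0]], [0, [0, 0, 0], [0, 0, 0]]])

```text
time: 13.97
position: [0.6019, 0.1247, 0.0986]
eef_rot: [-180.0, -0.0, 156.5]
force: [0.2, 0.8, -2.6]
gripper_width: 0.0254
grip_force: 69.3
```

```bash
python3 - <<'E'
from h import *
plan([.6018,.1246,.0985],156.5); print(r.read_state()["ft_torque"],r.read_state()["force"])
E
```

```text
t 13.97 pos [0.6019 0.1247 0.0986] rpy [-180.     -0.    156.51] shift [ 0.002 -0.004  0.002] turn 0.001 q6 -55.9
[-0.03488199 -0.02589169 -0.0209747 ] [ 0.23629801  0.78100049 -2.5776392 ]
```

Call:
arm_command(increments=[[0, [0, 0, 0.02], [0, 0, 0]], [0, [0, 0, 0], [0, 0, 0]], [0, [0, 0, 0], [0, 0, 0]], [0, [0, 0, 0], [0, 0, 0]], [0, [0, 0, 0.02], [0, 0, 0]], [0, [0, 0, 0], [0, 0, 0]], [0, [0, 0, 0], [0, 0, 0]], [0, [0, 0, 0], [0, 0, 0]]])

```text
time: 14.63
position: [0.6021, 0.1247, 0.0983]
eef_rot: [180.0, 0.0, 156.5]
force: [-3.1, -1.0, 8.2]
gripper_width: 0.0254
grip_force: 70.9
```

```bash
python3 - <<'E'
from h import *
plan([.6018,.1246,.0985],156.5); print(r.read_state()["ft_torque"],r.read_state()["force"])
E
```

```text
t 14.63 pos [0.6021 0.1247 0.0983] rpy [1.7998e+02 3.0000e-02 1.5650e+02] shift [ 0.008 -0.007 -0.007] turn 0.001 q6 -55.9
[-0.13649277  0.67185729  0.05076529] [-3.05295921 -1.0327595   8.2335311 ]
```

Contact is at the expected height, so the wrench is down on the collar. I'll ease the pressure and start turning, checking the torque after the first call.

Call:
arm_command(increments=[[0, [0, 0, -0.015], [0, 0, 0]], [0, [0, 0, 0], [0, 0, 0.5]], [0, [0, 0, 0.001], [0, 0, 0.5]], [0, [0, 0, 0.001], [0, 0, 0.5]], [0, [0, 0, 0.001], [0, 0, 0.5]], [0, [0, 0, 0.001], [0, 0, 0.5]], [0, [0, 0, 0.001], [0, 0, 0.5]], [0, [0, 0, 0.001], [0, 0, 0.5]]])

```text
time: 15.3
position: [0.6017, 0.1243, 0.0981]
eef_rot: [-179.9, 0.0, 135.4]
force: [-4.0, -4.1, 6.9]
gripper_width: 0.0254
grip_force: 70.6
```

```bash
python3 - <<'E'
from h import *
plan([.6018,.1246,.0985],156.5); print(r.read_state()["ft_torque"],r.read_state()["force"])
E
```

```text
t 15.3 pos [0.6017 0.1243 0.0981] rpy [-1.7995e+02  1.0000e-02  1.3539e+02] shift [ 0.004  0.01  -0.012] turn -3.519 q6 -34.8
[-0.52858487  0.65394356  0.12887607] [-3.96900227 -4.10394867  6.89038547]
```

Torque is about 0.13 N m, so the tap is turning. The side force fits a wrench offset of about 0.9 mm along tool x. I'll compensate for it while turning.

Call:
arm_command(increments=[[0, [0, -0.012, 0], [0, 0, 0.8]], [0, [0, -0.003, 0.001], [0, 0, 0.86]], [0, [0, -0.003, 0.002], [0, 0, 0.86]], [0, [0, -0.003, 0.001], [0, 0, 0.86]], [0, [0, -0.003, 0.002], [0, 0, 0.86]], [0, [0, -0.003, 0.001], [0, 0, 0.86]], [0, [0, -0.003, 0.002], [0, 0, 0.86]], [0, [0, -0.003, 0.001], [0, 0, 0.86]]])

```text
time: 15.97
position: [0.6006, 0.1235, 0.0978]
eef_rot: [-179.9, 0.1, 94.4]
force: [-3.9, -3.3, 7.7]
gripper_width: 0.0255
grip_force: 70.7
```

```bash
python3 - <<'E'
from h import *
plan([.6018,.1246,.0985],156.5); print(r.read_state()["ft_torque"],r.read_state()["force"])
E
```

```text
t 15.97 pos [0.6006 0.1235 0.0978] rpy [-1.7993e+02  6.0000e-02  9.4370e+01] shift [ 0.035  0.043 -0.024] turn -10.356 q6 6.2
[-0.79716394  0.77350484  0.14741574] [-3.86405063 -3.29777499  7.68434066]
```

Call:
arm_command(increments=[[0, [0, -0.003, 0], [0, 0, 0.86]], [0, [0, -0.003, 0.001], [0, 0, 0.86]], [0, [0, -0.003, 0.001], [0, 0, 0.86]], [0, [0, -0.003, 0.001], [0, 0, 0.86]], [0, [0, -0.003, 0.002], [0, 0, 0.86]], [0, [0, -0.003, 0.001], [0, 0, 0.86]], [0, [0, -0.003, 0.002], [0, 0, 0.86]], [0, [0, -0.003, 0.001], [0, 0, 0.86]]])

```text
time: 16.63
position: [0.5993, 0.1235, 0.0975]
eef_rot: [-179.9, 0.1, 53.1]
force: [-6.8, -3.8, 10.0]
gripper_width: 0.0253
grip_force: 70.9
```

Call:
arm_command(increments=[[0, [0, -0.003, 0], [0, 0, 0.86]], [0, [0, -0.003, 0.001], [0, 0, 0.86]], [0, [0, -0.003, 0.001], [0, 0, 0.86]], [0, [0, -0.003, 0.001], [0, 0, 0.86]], [0, [0, -0.003, 0.002], [0, 0, 0.86]], [0, [0, -0.003, 0.001], [0, 0, 0.86]], [0, [0, -0.003, 0.002], [0, 0, 0.86]], [0, [0, -0.003, 0.001], [0, 0, 0.86]]])

```text
time: 17.3
position: [0.5983, 0.1244, 0.0971]
eef_rot: [180.0, 0.2, 11.8]
force: [-7.2, -2.1, 10.3]
gripper_width: 0.0248
grip_force: 71.0
```

Call:
arm_command(increments=[[0, [0, -0.003, 0], [0, 0, 0.86]], [0, [0, -0.003, 0.001], [0, 0, 0.86]], [0, [0, -0.003, 0.001], [0, 0, 0.86]], [0, [0, -0.003, 0.001], [0, 0, 0.86]], [0, [0, -0.003, 0.002], [0, 0, 0.86]], [0, [0, -0.003, 0.001], [0, 0, 0.86]], [0, [0, -0.003, 0.002], [0, 0, 0.86]], [0, [0, 0, 0], [0, 0, 0.8]]])

```text
time: 17.97
position: [0.5982, 0.1256, 0.0967]
eef_rot: [179.9, 0.2, -29.1]
force: [-7.0, 0.9, 8.5]
gripper_width: 0.0253
grip_force: 71.0
```

```bash
python3 - <<'E'
from h import *
plan([.6018,.1246,.0985],-30); print(r.read_state()["ft_torque"],r.read_state()["force"])
E
```

```text
t 17.97 pos [0.5982 0.1256 0.0967] rpy [179.88   0.18 -29.14] shift [ 0.122 -0.03  -0.058] turn 0.144 q6 129.8
[0.08004402 1.51579987 0.08598035] [-6.95188731  0.94672004  8.54093399]
```

Call:
arm_command(increments=[[0, [0, -0.002, 0], [0, 0, 0.5]], [0, [0, 0, -0.006], [0, 0, 0]], [0, [0, 0.003, 0], [0, 0, -0.82]], [0, [0, 0.003, 0], [0, 0, -0.82]], [0, [0, 0.003, -0.001], [0, 0, -0.82]], [0, [0, 0.003, -0.002], [0, 0, -0.82]], [0, [0, 0.003, -0.001], [0, 0, -0.82]], [0, [0, 0.003, -0.002], [0, 0, -0.82]]])

```text
time: 18.63
position: [0.5982, 0.1248, 0.0969]
eef_rot: [180.0, 0.2, -2.1]
force: [-6.4, -1.2, 7.3]
gripper_width: 0.0254
grip_force: 70.6
```

Call:
arm_command(increments=[[0, [0, 0.003, -0.001], [0, 0, -0.82]], [0, [0, 0.003, -0.002], [0, 0, -0.82]], [0, [0, 0.003, -0.001], [0, 0, -0.82]], [0, [0, 0.003, -0.002], [0, 0, -0.82]], [0, [0, 0.003, -0.001], [0, 0, -0.82]], [0, [0, 0.003, -0.002], [0, 0, -0.82]], [0, [0, 0.003, -0.001], [0, 0, -0.82]], [0, [0, 0.003, -0.002], [0, 0, -0.82]]])

```text
time: 19.3
position: [0.5988, 0.1238, 0.0973]
eef_rot: [-180.0, 0.2, 37.2]
force: [-4.8, -3.3, 5.2]
gripper_width: 0.0251
grip_force: 70.4
```

Call:
arm_command(increments=[[0, [0, 0.003, -0.001], [0, 0, -0.82]], [0, [0, 0.003, -0.002], [0, 0, -0.82]], [0, [0, 0.003, -0.001], [0, 0, -0.82]], [0, [0, 0.003, -0.002], [0, 0, -0.82]], [0, [0, 0.003, -0.001], [0, 0, -0.82]], [0, [0, 0.003, -0.002], [0, 0, -0.82]], [0, [0, 0, 0], [0, 0, 0]], [0, [0, 0, 0], [0, 0, 0]]])

```text
time: 19.97
position: [0.5997, 0.1235, 0.0975]
eef_rot: [-179.9, 0.1, 66.4]
force: [-3.9, -2.8, 4.7]
gripper_width: 0.0253
grip_force: 70.3
```

```bash
python3 - <<'E'
from h import *
plan([.6,.1252,.0985],66.5); print(r.read_state()["ft_torque"],r.read_state()["force"])
E
```

```text
t 19.97 pos [0.5997 0.1235 0.0975] rpy [-1.7993e+02  9.0000e-02  6.6440e+01] shift [ 0.057 -0.014 -0.033] turn -0.01 q6 34.1
[-0.65458645  0.71502023  0.04551162] [-3.87638005 -2.78925511  4.68279627]
```

Now to re-grip: open, centre the hand, and turn it +90°.

Call:
arm_command(increments=[[1, [0, 0, 0], [0, 0, 0]], [1, [0, 0, 0], [0, 0, 0]], [1, [0, 0, 0], [0, 0, 0]], [1, [0, 0, 0], [0, 0, 0]], [1, [0, 0, 0], [0, 0, 0]], [1, [0, 0, 0], [0, 0, 0]], [1, [0.05, 0, 0], [0, 0, 0]], [1, [0, 0, 0], [0, 0, -0.8]]])

```text
time: 20.63
position: [0.6013, 0.1257, 0.0976]
eef_rot: [180.0, -0.0, 71.3]
force: [0.6, 0.4, 0.2]
gripper_width: 0.0852
grip_force: 0.0
```

Call:
arm_command(increments=[[1, [0, 0, 0], [0, 0, -0.95]], [1, [0, 0, 0], [0, 0, -0.95]], [1, [0, 0, 0], [0, 0, -0.95]], [1, [0, 0, 0], [0, 0, -0.95]], [1, [0, 0, 0], [0, 0, -0.95]], [1, [0, 0, 0], [0, 0, -0.95]], [1, [0, 0, 0], [0, 0, -0.95]], [1, [0, 0, 0], [0, 0, -0.95]]])

```text
time: 21.3
position: [0.6012, 0.1256, 0.0976]
eef_rot: [180.0, 0.0, 117.2]
force: [0.1, 0.2, -0.2]
gripper_width: 0.0855
grip_force: 0.0
```

Call:
arm_command(increments=[[1, [0, 0, 0], [0, 0, -0.95]], [1, [0, 0, 0], [0, 0, -0.95]], [1, [0, 0, 0], [0, 0, -0.95]], [1, [0, 0, 0], [0, 0, -0.95]], [1, [0, 0, 0], [0, 0, -0.95]], [1, [0, 0, 0], [0, 0, -0.95]], [1, [0, 0, 0], [0, 0, -0.9]], [1, [0, 0, 0], [0, 0, 0]]])

```text
time: 21.97
position: [0.6012, 0.1255, 0.0975]
eef_rot: [180.0, 0.0, 156.7]
force: [0.1, 0.1, -0.2]
gripper_width: 0.0856
grip_force: 0.0
```

```bash
python3 - <<'E'
from h import *
P=r.camera_params("wrist"); p,d=r.read_camera("wrist"); cv2.imwrite("pics/w4.png",p[:,:,::-1])
plan([.6003,.125,.0975],156.4); print(r.read_state()["ft_torque"],r.read_state()["force"])
W=cloud("wrist",d,P); n=np.hypot(W[...,0]-.6,W[...,1]-.125)<.025
q=W[n&(W[...,2]>.12)&(W[...,2]<.15)]; print("top",len(q),np.median(q[:,2]),cv2.minAreaRect((q[:,:2]*1000).astype(np.float32)))
E
```

```text
t 22.02 pos [0.6011 0.1256 0.0976] rpy [1.7999e+02 1.0000e-02 1.5641e+02] shift [ 0.018 -0.028  0.002] turn 0.001 q6 -55.7
[ 0.00639448 -0.01312434  0.06177571] [0.74498775 0.3630719  0.46244957]
top 7608 0.13388058010951873 ((600.6324462890625, 125.1152572631836), (26.111289978027344, 27.38567543029785), 66.285888671875)
```

View pics/w4.png

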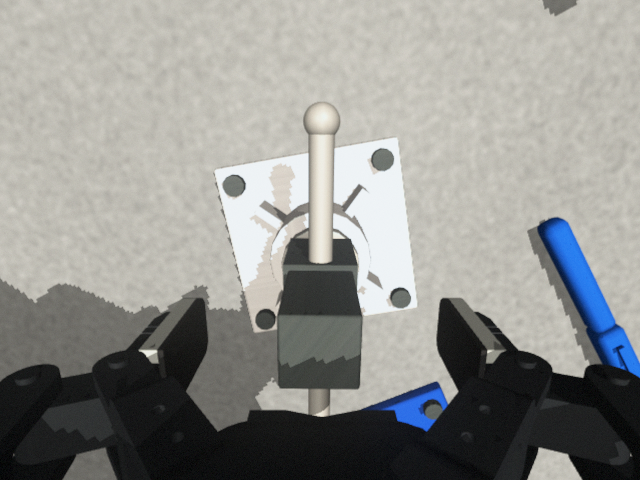

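The wrench stands upright on the tap at (320,330), in line with the hand. I'll grip again and do the second half turn forward.

Call:
arm_command(increments=[[0, [0.013, -0.02, 0], [0, 0, 0]], [0, [0, 0, 0], [0, 0, 0]], [0, [0, 0, 0], [0, 0, 0]], [0, [0, 0, 0], [0, 0, 0]], [0, [0, 0, 0], [0, 0, 0]], [0, [0, 0, 0], [0, 0, 0]], [0, [0, 0, 0], [0, 0, 0]], [0, [0, 0, 0], [0, 0, 0]]])

```text
time: 22.68
position: [0.6005, 0.125, 0.0977]
eef_rot: [-180.0, 0.0, 156.5]
force: [-0.5, 0.5, 2.1]
gripper_width: 0.0253
grip_force: 68.7
```

Call:
arm_command(increments=[[0, [0, 0, 0], [0, 0, 0]], [0, [0, 0, 0], [0, 0, 0]], [0, [0, 0, 0], [0, 0, 0.6]], [0, [0, 0, 0], [0, 0, 0.8]], [0, [0, 0, 0.001], [0, 0, 0.8]], [0, [0, 0, 0.001], [0, 0, 0.8]], [0, [0, 0, 0.002], [0, 0, 0.8]], [0, [0, 0, 0.001], [0, 0, 0.8]]])

```text
time: 23.35
position: [0.6003, 0.1247, 0.0976]
eef_rot: [-180.0, 0.0, 128.7]
force: [-2.6, -2.0, 4.4]
gripper_width: 0.0254
grip_force: 69.0
```

```bash
python3 - <<'E'
from h import *
plan([.6006,.1251,.0975],-32); print(r.read_state()["ft_torque"],r.read_state()["force"])
E
```

```text
t 23.35 pos [0.6003 0.1247 0.0976] rpy [-1.7996e+02  2.0000e-02  1.2870e+02] shift [0.004 0.015 0.003] turn 26.784 q6 -28.0
[-0.45423958  0.33814381  0.15618025] [-2.57773268 -1.99031103  4.43933193]
```

Call:
arm_command(increments=[[0, [0, -0.002, 0.001], [0, 0, 0.84]], [0, [0, -0.002, 0.002], [0, 0, 0.84]], [0, [0, -0.002, 0.001], [0, 0, 0.84]], [0, [0, -0.002, 0.001], [0, 0, 0.84]], [0, [0, -0.002, 0.002], [0, 0, 0.84]], [0, [0, -0.002, 0.001], [0, 0, 0.84]], [0, [0, -0.002, 0.002], [0, 0, 0.84]], [0, [0, -0.002, 0.001], [0, 0, 0.84]]])

```text
time: 24.02
position: [0.5998, 0.1245, 0.0972]
eef_rot: [-180.0, 0.0, 88.4]
force: [-1.0, -2.2, 3.4]
gripper_width: 0.025
grip_force: 69.0
```

Call:
arm_command(increments=[[0, [0, -0.002, 0.001], [0, 0, 0.84]], [0, [0, -0.002, 0.002], [0, 0, 0.84]], [0, [0, -0.002, 0.001], [0, 0, 0.84]], [0, [0, -0.002, 0.001], [0, 0, 0.84]], [0, [0, -0.002, 0.002], [0, 0, 0.84]], [0, [0, -0.002, 0.001], [0, 0, 0.84]], [0, [0, -0.002, 0.002], [0, 0, 0.84]], [0, [0, -0.002, 0.001], [0, 0, 0.84]]])

```text
time: 24.68
position: [0.5993, 0.1247, 0.0969]
eef_rot: [180.0, 0.0, 48.0]
force: [-1.9, -1.0, 4.1]
gripper_width: 0.025
grip_force: 69.1
```

Call:
arm_command(increments=[[0, [0, -0.002, 0.001], [0, 0, 0.84]], [0, [0, -0.002, 0.002], [0, 0, 0.84]], [0, [0, -0.002, 0.001], [0, 0, 0.84]], [0, [0, -0.002, 0.001], [0, 0, 0.84]], [0, [0, -0.002, 0.002], [0, 0, 0.84]], [0, [0, -0.002, 0.001], [0, 0, 0.84]], [0, [0, -0.002, 0.002], [0, 0, 0.84]], [0, [0, -0.002, 0.001], [0, 0, 0.84]]])

```text
time: 25.35
position: [0.5991, 0.1252, 0.0965]
eef_rot: [180.0, 0.0, 7.7]
force: [-1.7, -2.1, 4.5]
gripper_width: 0.0253
grip_force: 69.1
```

```bash
python3 - <<'E'
from h import *
plan([.6006,.1251,.0975],-32); print(r.read_state()["ft_torque"],r.read_state()["force"])
E
```

```text
t 25.35 pos [0.5991 0.1252 0.0965] rpy [1.7997e+02 4.0000e-02 7.7300e+00] shift [ 0.051  0.009 -0.032] turn 6.621 q6 93.0
[-0.36644093  0.3234774   0.15192252] [-1.73148854 -2.14190386  4.46318905]
```

Call:
arm_command(increments=[[0, [0, -0.002, 0.001], [0, 0, 0.82]], [0, [0, -0.002, 0.002], [0, 0, 0.82]], [0, [0, -0.002, 0.001], [0, 0, 0.82]], [0, [0, -0.002, 0.001], [0, 0, 0.82]], [0, [0, -0.002, 0.002], [0, 0, 0.82]], [0, [0, -0.002, 0.001], [0, 0, 0.82]], [0, [0, -0.002, 0.002], [0, 0, 0.82]], [0, [0, -0.002, 0.001], [0, 0, 0.82]]])

```text
time: 26.02
position: [0.5991, 0.1256, 0.0962]
eef_rot: [180.0, 0.0, -31.6]
force: [-2.2, -1.0, 4.6]
gripper_width: 0.025
grip_force: 69.1
```

```bash
python3 - <<'E'
from h import *
plan([.6006,.1251,.0975],-32); print(r.read_state()["ft_torque"],r.read_state()["force"])
E
```

```text
t 26.02 pos [0.5991 0.1256 0.0962] rpy [ 1.7996e+02  1.0000e-02 -3.1630e+01] shift [ 0.051 -0.01  -0.044] turn 0.062 q6 132.4
[-0.30162095  0.39334643  0.11632403] [-2.19017889 -1.0455792   4.61866572]
```

Call:
arm_command(increments=[[0, [0, 0, 0], [0, 0, 0]], [0, [0, 0.002, 0], [0, 0, -0.82]], [0, [0, 0.002, 0], [0, 0, -0.82]], [0, [0, 0.002, -0.001], [0, 0, -0.82]], [0, [0, 0.002, -0.001], [0, 0, -0.82]], [0, [0, 0.002, -0.002], [0, 0, -0.82]], [0, [0, 0.002, -0.001], [0, 0, -0.82]], [0, [0, 0.002, -0.002], [0, 0, -0.82]]])

```text
time: 26.68
position: [0.5991, 0.1253, 0.0964]
eef_rot: [180.0, 0.0, 3.4]
force: [-2.1, -2.2, 5.3]
gripper_width: 0.0252
grip_force: 69.2
```

Call:
arm_command(increments=[[0, [0, 0.002, -0.001], [0, 0, -0.82]], [0, [0, 0.002, -0.001], [0, 0, -0.82]], [0, [0, 0.002, -0.002], [0, 0, -0.82]], [0, [0, 0.002, -0.001], [0, 0, -0.82]], [0, [0, 0.002, -0.001], [0, 0, -0.82]], [0, [0, 0.002, -0.001], [0, 0, -0.82]], [0, [0, 0.002, -0.002], [0, 0, -0.82]], [0, [0, 0.002, -0.001], [0, 0, -0.82]]])

```text
time: 27.35
position: [0.5993, 0.1248, 0.0967]
eef_rot: [-180.0, 0.0, 42.8]
force: [-1.4, -2.0, 4.9]
gripper_width: 0.0247
grip_force: 69.3
```

Call:
arm_command(increments=[[0, [0, 0.002, -0.001], [0, 0, -0.82]], [0, [0, 0.002, -0.001], [0, 0, -0.82]], [0, [0, 0.002, -0.002], [0, 0, -0.82]], [0, [0, 0.002, -0.001], [0, 0, -0.82]], [0, [0, 0.002, -0.001], [0, 0, -0.82]], [0, [0, 0, 0], [0, 0, 0]], [0, [0, 0, 0], [0, 0, 0]], [0, [0, 0, 0], [0, 0, 0]]])

```text
time: 28.02
position: [0.5995, 0.1246, 0.0969]
eef_rot: [-180.0, 0.0, 67.2]
force: [-2.7, -1.7, 5.1]
gripper_width: 0.0255
grip_force: 69.2
```

```bash
python3 - <<'E'
from h import *
plan([.6003,.1251,.0975],66.4); print(r.read_state()["ft_torque"],r.read_state()["force"])
E
```

```text
t 28.02 pos [0.5995 0.1246 0.0969] rpy [-1.7999e+02  3.0000e-02  6.7170e+01] shift [ 0.024  0.017 -0.019] turn 0.128 q6 33.5
[-0.46595521  0.39912371  0.0419659 ] [-2.65837198 -1.69418378  5.08406787]
```

Call:
arm_command(increments=[[1, [0, 0, 0], [0, 0, 0]], [1, [0, 0, 0], [0, 0, 0]], [1, [0, 0, 0], [0, 0, 0]], [1, [0, 0, 0], [0, 0, 0]], [1, [0, 0, 0], [0, 0, 0]], [1, [0, 0, 0], [0, 0, 0]], [1, [0.02, 0.01, 0], [0, 0, 0]], [1, [0, 0, 0], [0, 0, -0.8]]])

```text
time: 28.68
position: [0.6003, 0.1254, 0.0968]
eef_rot: [180.0, -0.0, 71.8]
force: [0.1, 0.8, -0.5]
gripper_width: 0.085
grip_force: 0.0
```

Call:
arm_command(increments=[[1, [0, 0, 0], [0, 0, -0.95]], [1, [0, 0, 0], [0, 0, -0.95]], [1, [0, 0, 0], [0, 0, -0.95]], [1, [0, 0, 0], [0, 0, -0.95]], [1, [0, 0, 0], [0, 0, -0.95]], [1, [0, 0, 0], [0, 0, -0.95]], [1, [0, 0, 0], [0, 0, -0.95]], [1, [0, 0, 0], [0, 0, -0.95]]])

```text
time: 29.35
position: [0.6003, 0.1254, 0.0968]
eef_rot: [180.0, 0.0, 117.7]
force: [-0.5, 0.7, -0.3]
gripper_width: 0.0857
grip_force: 0.0
```

Call:
arm_command(increments=[[1, [0, 0, 0], [0, 0, -0.95]], [1, [0, 0, 0], [0, 0, -0.95]], [1, [0, 0, 0], [0, 0, -0.95]], [1, [0, 0, 0], [0, 0, -0.95]], [1, [0, 0, 0], [0, 0, -0.95]], [1, [0, 0, 0], [0, 0, -0.95]], [1, [0, 0, 0], [0, 0, -0.9]], [1, [0, 0, 0], [0, 0, 0]]])

```text
time: 30.02
position: [0.6003, 0.1253, 0.0968]
eef_rot: [180.0, 0.0, 157.2]
force: [-0.9, 0.5, -0.2]
gripper_width: 0.085
grip_force: 0.0
```

```bash
python3 - <<'E'
from h import *
P=r.camera_params("wrist"); p,d=r.read_camera("wrist")
W=cloud("wrist",d,P); n=np.hypot(W[...,0]-.6,W[...,1]-.125)<.025
q=W[n&(W[...,2]>.12)&(W[...,2]<.15)]; R=cv2.minAreaRect((q[:,:2]*1000).astype(np.float32)); print("top",len(q),np.median(q[:,2]),R)
plan([R[0][0]/1e3,R[0][1]/1e3,.0965],156.9); print(r.read_state()["ft_torque"],r.read_state()["force"])
E
```

```text
top 7520 0.1331339260730094 ((600.73095703125, 125.07756042480469), (26.098011016845703, 27.24045181274414), 66.75958251953125)
t 30.07 pos [0.6002 0.1253 0.0968] rpy [180.     0.   156.89] shift [-0.019 -0.002  0.009] turn -0.001 q6 -56.2
[-5.39095782e-02 -1.18807909e-02  9.92999897e-06] [0.48230554 0.22983669 0.1527369 ]
```

```bash
python3 - <<'E'
from h import *
W=np.load("pics/w1W.npy"); rr=np.hypot(W[...,0]-.6009,W[...,1]-.125); z=W[...,2]
for a,b,l,h in((.012,.018,.045,.065),(.0215,.0255,.035,.053),(.035,.05,.0,.02)):
    q=z[(rr>a)&(rr<b)&(z>l)&(z<h)]; print(a,len(q),np.median(q),q.mean(),q.std())
E
```

```text
0.012 793 0.054954670168812614 0.05495503439927595 0.0006849143403987647
0.0215 742 0.04453803110685156 0.04454060614754238 0.0007046507895804296
0.035 4144 0.009610689928042926 0.009683356217910265 0.0010686567132205912
```

Call:
arm_command(increments=[[0, [-0.019, 0, 0], [0, 0, 0]], [0, [0, 0, 0], [0, 0, 0]], [0, [0, 0, 0], [0, 0, 0]], [0, [0, 0, 0], [0, 0, 0]], [0, [0, 0, 0], [0, 0, 0]], [0, [0, 0, 0], [0, 0, 0]], [0, [0, 0, 0], [0, 0, 0]], [0, [0, 0, 0], [0, 0, 0]]], squeeze=22)

```text
time: 30.73
position: [0.6007, 0.125, 0.0968]
eef_rot: [-180.0, -0.0, 157.0]
force: [-0.1, -1.6, 2.0]
gripper_width: 0.0256
grip_force: 27.9
```

Call:
arm_command(increments=[[0, [0, 0, 0], [0, 0, 0]], [0, [0, 0, 0], [0, 0, 0]], [0, [0, 0, 0], [0, 0, 0]], [0, [0, 0, 0], [0, 0, 0.8]], [0, [0, 0, 0.001], [0, 0, 0.8]], [0, [0, -0.001, 0.001], [0, 0, 0.8]], [0, [0, -0.001, 0.001], [0, 0, 0.8]], [0, [0, -0.001, 0.002], [0, 0, 0.8]]])

```text
time: 31.4
position: [0.6005, 0.1247, 0.0967]
eef_rot: [-180.0, 0.0, 132.8]
force: [-1.3, -3.6, 3.3]
gripper_width: 0.026
grip_force: 28.1
```

```bash
python3 - <<'E'
from h import *
plan([.6006,.1251,.0975],55); print(r.read_state()["ft_torque"],r.read_state()["force"])
E
```

```text
t 31.4 pos [0.6005 0.1247 0.0967] rpy [-1.7996e+02  1.0000e-02  1.3278e+02] shift [ 0.008  0.011 -0.027] turn 12.964 q6 -32.1
[-0.50656201  0.29200079  0.13756147] [-1.31616287 -3.62069418  3.28413908]
```

From the depth picture the starting gap was about 2.4 mm, so home should come near yaw 40±15. I'll turn to yaw 60 and then feel in small steps.

Call:
arm_command(increments=[[0, [0, -0.001, 0.001], [0, 0, 0.76]], [0, [0, -0.001, 0.002], [0, 0, 0.76]], [0, [0, -0.001, 0.001], [0, 0, 0.76]], [0, [0, -0.001, 0.001], [0, 0, 0.76]], [0, [0, -0.001, 0.001], [0, 0, 0.76]], [0, [0, -0.001, 0.002], [0, 0, 0.76]], [0, [0, -0.001, 0.001], [0, 0, 0.76]], [0, [0, -0.001, 0.001], [0, 0, 0.76]]])

```text
time: 32.07
position: [0.6, 0.1244, 0.0964]
eef_rot: [-179.9, 0.0, 96.3]
force: [-1.6, -3.1, 3.8]
gripper_width: 0.026
grip_force: 28.2
```

Call:
arm_command(increments=[[0, [0, -0.001, 0.001], [0, 0, 0.76]], [0, [0, -0.001, 0.002], [0, 0, 0.76]], [0, [0, -0.001, 0.001], [0, 0, 0.76]], [0, [0, -0.001, 0.001], [0, 0, 0.76]], [0, [0, -0.001, 0.001], [0, 0, 0.76]], [0, [0, -0.001, 0.002], [0, 0, 0.76]], [0, [0, -0.001, 0.001], [0, 0, 0.76]], [0, [0, 0, 0], [0, 0, 0.6]]])

```text
time: 32.73
position: [0.5996, 0.1245, 0.0961]
eef_rot: [-179.9, 0.1, 60.8]
force: [-3.3, -2.6, 4.5]
gripper_width: 0.0257
grip_force: 28.3
```

Call:
arm_command(increments=[[0, [0, 0, 0], [0, 0, 0.05]], [0, [0, 0, 0], [0, 0, 0.05]], [0, [0, 0, 0], [0, 0, 0.05]], [0, [0, 0, 0], [0, 0, 0.05]], [0, [0, 0, 0], [0, 0, 0.05]], [0, [0, 0, 0.001], [0, 0, 0.05]], [0, [0, 0, 0], [0, 0, 0]], [0, [0, 0, 0], [0, 0, 0]]])

```text
time: 33.4
position: [0.5996, 0.1245, 0.0961]
eef_rot: [-179.9, 0.1, 59.3]
force: [-3.7, -4.3, 5.6]
gripper_width: 0.0254
grip_force: 28.4
```

```bash
python3 - <<'E'
from h import *
plan([.6006,.1251,.0975],58); s=r.read_state(); print(s["ft_torque"],s["force"],s["gripper_width"])
E
```

```text
t 33.4 pos [0.5996 0.1245 0.0961] rpy [-1.7995e+02  8.0000e-02  5.9320e+01] shift [ 0.034  0.019 -0.047] turn 0.22 q6 41.3
[-0.64153626  0.67335007  0.07297236] [-3.74355603 -4.25007482  5.58726324] 0.02537674742834543
```

Call:
arm_command(increments=[[0, [0, 0, 0], [0, 0, 0.125]], [0, [0, 0, 0.001], [0, 0, 0.125]], [0, [0, 0, 0], [0, 0, 0.125]], [0, [0, 0, 0], [0, 0, 0.125]], [0, [0, 0, 0.001], [0, 0, 0.125]], [0, [0, 0, 0], [0, 0, 0.125]], [0, [0, 0, 0], [0, 0, 0.125]], [0, [0, 0, 0], [0, 0, 0.125]]], squeeze=20)

```text
time: 34.07
position: [0.5995, 0.1245, 0.096]
eef_rot: [-179.9, 0.1, 53.3]
force: [-4.1, -3.4, 5.9]
gripper_width: 0.0256
grip_force: 28.4
```

```bash
cat > s.py <<'E'
from h import *
s=r.read_state(); print(round(s["time"],2),np.round(s["eef_rot"],2),np.round(s["ft_torque"],3),np.round(s["force"],1),s["gripper_width"])
E
python3 s.py
```

```text
34.07 [-1.7995e+02  1.0000e-01  5.3280e+01] [-0.685  0.782  0.124] [-4.1 -3.4  5.9] 0.025558016902656185
```

Call:
arm_command(increments=[[0, [0, 0, 0], [0, 0, 0.0625]], [0, [0, 0, 0.001], [0, 0, 0.0625]], [0, [0, 0, 0], [0, 0, 0.0625]], [0, [0, 0, 0], [0, 0, 0.0625]], [0, [0, 0, 0], [0, 0, 0.0625]], [0, [0, 0, 0], [0, 0, 0.0625]], [0, [0, 0, 0], [0, 0, 0.0625]], [0, [0, 0, 0], [0, 0, 0.0625]]])

```text
time: 34.73
position: [0.5994, 0.1246, 0.096]
eef_rot: [-179.9, 0.1, 50.3]
force: [-4.2, -3.7, 5.8]
gripper_width: 0.0256
grip_force: 28.5
```

```bash
python3 s.py
```

```text
34.73 [-1.7995e+02  1.0000e-01  5.0300e+01] [-0.667  0.744  0.081] [-4.2 -3.7  5.8] 0.0255959281145705
```

Call:
arm_command(increments=[[0, [0, 0, 0], [0, 0, 0.0625]], [0, [0, 0, 0.001], [0, 0, 0.0625]], [0, [0, 0, 0], [0, 0, 0.0625]], [0, [0, 0, 0], [0, 0, 0.0625]], [0, [0, 0, 0], [0, 0, 0.0625]], [0, [0, 0, 0], [0, 0, 0.0625]], [0, [0, 0, 0], [0, 0, 0.0625]], [0, [0, 0, 0], [0, 0, 0.0625]]])

```text
time: 35.4
position: [0.5994, 0.1246, 0.096]
eef_rot: [-180.0, 0.1, 47.3]
force: [-4.5, -3.2, 5.6]
gripper_width: 0.0259
grip_force: 28.5
```

```bash
python3 s.py
```

```text
35.4 [-1.7995e+02  1.0000e-01  4.7310e+01] [-0.635  0.858  0.114] [-4.5 -3.2  5.6] 0.025949128469043972
```

Call:
arm_command(increments=[[0, [0, 0, 0], [0, 0, 0.0625]], [0, [0, 0, 0.001], [0, 0, 0.0625]], [0, [0, 0, 0], [0, 0, 0.0625]], [0, [0, 0, 0], [0, 0, 0.0625]], [0, [0, 0, 0], [0, 0, 0.0625]], [0, [0, 0, 0], [0, 0, 0.0625]], [0, [0, 0, 0], [0, 0, 0.0625]], [0, [0, 0, 0], [0, 0, 0.0625]]])

```text
time: 36.07
position: [0.5994, 0.1246, 0.096]
eef_rot: [-180.0, 0.1, 44.3]
force: [-4.9, -3.6, 7.4]
gripper_width: 0.0257
grip_force: 28.6
```

```bash
python3 s.py
```

```text
36.07 [-1.7996e+02  1.1000e-01  4.4310e+01] [-0.626  0.824  0.271] [-4.9 -3.6  7.4] 0.02570148715000159
```

Torque has risen to 0.27 N m. One tiny step will show whether this is the stop.

Call:
arm_command(increments=[[0, [0, 0, 0], [0, 0, 0.05]], [0, [0, 0, 0], [0, 0, 0.05]], [0, [0, 0, 0], [0, 0, 0]], [0, [0, 0, 0], [0, 0, 0]], [0, [0, 0, 0], [0, 0, 0]], [0, [0, 0, 0], [0, 0, 0]], [0, [0, 0, 0], [0, 0, 0]], [0, [0, 0, 0], [0, 0, 0]]])

```text
time: 36.73
position: [0.5994, 0.1246, 0.0959]
eef_rot: [-180.0, 0.1, 43.8]
force: [-4.8, -2.6, 5.5]
gripper_width: 0.0258
grip_force: 28.6
```

```bash
python3 s.py
```

```text
36.73 [-1.7996e+02  1.1000e-01  4.3750e+01] [-0.665  0.84   0.32 ] [-4.8 -2.6  5.5] 0.025753024928273534
```

The torque rose again to 0.32 N m, so this is the hard stop. It lies at the predicted angle: the collar is home. Letting go and backing up.

Call:
arm_command(increments=[[1, [0, 0, 0], [0, 0, 0]], [1, [0, 0, 0], [0, 0, 0]], [1, [0, 0, 0], [0, 0, 0]], [1, [0, 0, 0], [0, 0, 0]], [1, [0, 0, 0], [0, 0, 0]], [1, [0, 0, 0], [0, 0, 0]], [1, [0, 0, 0], [0, 0, 0]], [1, [0, 0, -0.1], [0, 0, 0]]])

```text
time: 37.4
position: [0.5999, 0.1249, 0.0985]
eef_rot: [-180.0, 0.0, 43.6]
force: [0.1, 0.1, 0.2]
gripper_width: 0.0852
grip_force: 0.0
```

Call:
arm_command(increments=[[1, [0, 0, -0.5], [0, 0, 0]], [1, [0, 0, -0.5], [0, 0, 0]], [1, [0, 0, -0.5], [0, 0, 0]], [1, [0, 0, -0.5], [0, 0, 0]], [1, [0, 0, -0.5], [0, 0, 0]], [1, [0, 0, -0.5], [0, 0, 0]], [1, [0, 0, -0.5], [0, 0, 0]], [1, [0, 0, -0.5], [0, 0, 0]]])

```text
time: 38.07
position: [0.6002, 0.1249, 0.2199]
eef_rot: [180.0, -0.0, 43.6]
force: [-0.4, -1.1, 0.2]
gripper_width: 0.086
grip_force: 0.0
```

```bash
python3 - <<'E'
from h import *
P=r.camera_params("wrist"); p,d=r.read_camera("wrist"); cv2.imwrite("pics/w5.png",p[:,:,::-1])
W=cloud("wrist",d,P); rr=np.hypot(W[...,0]-.6008,W[...,1]-.125); z=W[...,2]
q=W[(rr<.025)&(z>.12)&(z<.15)]; print("top",len(q),np.median(q[:,2]),cv2.minAreaRect((q[:,:2]*1000).astype(np.float32)))
b=z[(rr>.0215)&(rr<.0255)&(z>.035)&(z<.05)]; print("boss",len(b),np.median(b)); print(r.read_state()["position"])
E
```

```text
top 1833 0.13224075516418024 ((600.7997436523438, 125.29827880859375), (26.576953887939453, 25.91193389892578), 44.84721374511719)
boss 478 0.04440381565513116
[0.6018677  0.12526656 0.22306138]
```

View pics/w5.png

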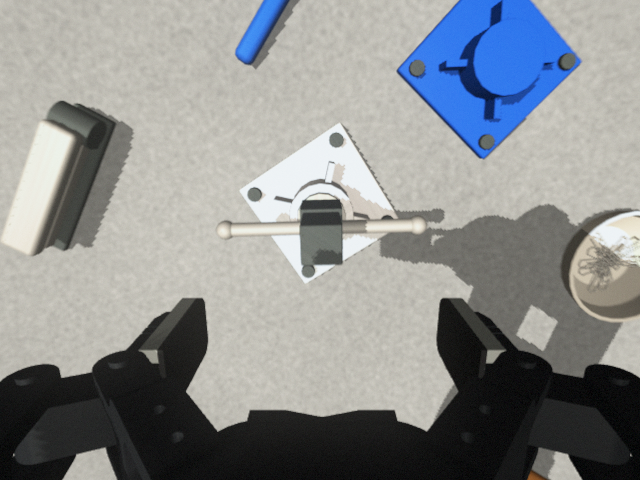

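The wrench stands upright on the tap at pixel (322,230). Its top is 87.8 mm above the boss face, against 88 mm expected with the collar home and the wrench fully down. Nothing else in the picture has moved. Handing in.

```bash
python3 -c "
from rig import r
print(r.finish_job())"
```

```text
the job is handed in; nothing more can be done
None
```

The tap is home on the boss after the asked forward and back turns, the wrench stands fully down on it and is let go, and the job was handed in at about 38 s of the 72 s allowed.

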